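# Tuck a wash placard under the weighted arm of the placard holder

## Robot

A 7-joint arm with a two-finger parallel gripper is mounted at the origin on the work surface. World frame = base frame: x ahead of the robot, y to its left, z up, the work surface at z = 0. Lengths are in m, angles in rad, forces in N, time in s.
With the tool pointing down it reaches from about 0.4 to 0.75 m from the base axis. Payload 19.5 kg.
Tool frame: the origin (TCP) lies midway between the tips of the shut fingers; the grasp point (between the pads) lies 19 mm behind it; z points along the fingers, y is the line along which they close (so a half turn about z gives the same grasp; the last joint's range is limited). The gripper opens to 85 mm and grips with 20 to 120 N. Pads are 22 mm wide; open, the fingers measure 114 mm over their backs; the gripper's body (76 mm by 85 mm) begins 54 mm behind the grasp point. The pads swing forward as they close: fully open they stand 13 mm farther back than shut.
Start: joints at [-1.209, 0.707, -0.028, 1.485, 0.022, 0.951, -0.075], TCP at [0.226, 0.529, 0.231] pointing down, gripper open.
Joint ranges: [-2.71, 2.71], [-0.32, 2.16], [-1.57, 1.52], [0, 2.45], [-1.46, 4.6], [0, 2.02], [-2.83, 2.83]. Speed limits (rad/s): [1.89, 1.89, 2.57, 2.57, 3.01, 3.01, 3.01].

## Interface

Orientations are given as a unit quaternion [w, x, y, z].
In Python, from rig import bot gives the robot as it stands. Calls block until the motion is done:
- bot.move_to(position, orientation): joint-space move of the TCP to a pose.
- bot.movel(position, attitude=None, max_speed=0.15, guard=None): straight line of the TCP; attitude=None keeps the orientation; max_speed is the mean speed in m/s. With guard (N) it stops when the force on the tool has changed by that much, and returns True; else False.
- bot.goto_joints(angles): joint-space move.
- bot.set_gripper(opening, f_grip=None): opening from 0.0 (shut) to 1.0 (fully open); f_grip is the grip in N (None keeps the last); returns when the fingers have stopped.
- bot.sleep(seconds).
- bot.inverse_kinematics(position, orientation): joint angles nearest the present ones, or None.
- bot.snapshot(name): name is "scene" or "top"; returns a dict with "color" (480x640x3 uint8, blue, green, red), "fx", "fy", "cx", "cy" (pixels), "dist" ([k1, k2, p1, p2, k3] as OpenCV has them; the pictures are not rectified), "view" (4x4, takes a point from world to camera coordinates). Camera axes: x right, y down, z forward; pixel columns grow to the right and rows downward; lengths in m; the calibration is good to about 2 mm. A picture is of the moment at which its call begins. There is no depth.
A pose or a line that the arm cannot do raises bot.IKError and nothing moves.
- bot.job_done(): hands the job in; it is judged then, once.
Trained networks look in a picture, given as the dict that the camera call returned (one of the last four; its "shot" number tells which), for a name from the list of things; names that differ only in an ending like _2 or _b are one class to them, and where a whole thing is asked for, a point or a joint stands for the part that bears it (a point fixed in the world has none). Each returns a list of dicts, best first, with "conf" (0 to 1); they miss things now and then, are a little off and sometimes report something else, mostly with a low value. They report only what shows in the picture. A call takes as long as a camera call. They do not tell look-alikes from the thing itself.
- bot.cut_out(query, picture): "mask" (480x640 bool, what is visible of it) and "extent" ([left, top, width, height] in pixels, round what is visible of it).
Readings, each from a call of its own:
- bot.read_clock(): time.
- bot.read_joint_pos(): joint angles.
- bot.read_joint_velocities(): joint speeds.
- bot.read_tau(): joint torques, N m.
- bot.read_ee_pos(): TCP position.
- bot.read_orientation(): TCP orientation.
- bot.read_ft_force(): force on the tool from outside, world axes, zero at the start.
- bot.read_ft_torque(): the same for the moment, N m.
- bot.read_width(): opening from 0.0 (shut) to 1.0 (fully open).
- bot.read_grip_force(): force on a finger pad.
Only numpy, scipy, OpenCV 4.12 (cv2) and the standard library are available. Lean on these libraries where they do the work, as an engineer would, in place of code of your own. Each camera call takes 0.05 s, during which the arm holds its last target. There are 200 camera calls.

## Task

Tuck the blue-banded wash placard into the red holder, on top of the pile and under the weighted arm, plain end first with the blue band left at the mouth. Slide it in by feel until its nose meets the stiff orange back gauge and has nudged that gauge back by about 5 mm, then leave it lying flat there with the arm resting on it. Do not shift the pile, the yellow placard or the other things on the counter, and do not push the gauge with anything but the placard.

Things in the scene. Friction and masses are not known exactly. Their poses are not given: they have to be found in the camera images.
- placard_center (a point): centre (half-way up) of the blue-banded placard to be filed: a rigid white plastic plate 150 long (x) x 58 wide (y) x 8 mm thick (z), about 90 g, lying flat on the counter at the start. +x points to its plain nose end (with a black car pictogram); the 38 mm wide blue band is on the tail end (-x). Tail edge 75 mm behind this point.
- placard_nose (a point): middle of the nose edge of the blue-banded placard, 75 mm ahead (+x) of its centre, half-way up
- holder: red cast iron placard holder fixed to the counter; origin on the counter under it, z up; mouth faces its -x (to the robot), placards go in along its +x. Base slab 90 mm wide, x = -78 to +125 mm, top at z = 30. Two cheeks, inner faces at y = +-33 mm, tops at z = 62, x = -75 to +90 mm, open above and at the mouth. All of it stays below z = 100 mm.
- holder_mouth (a point): holder, middle of the mouth (holder x = -75, z = 46 mm) at the level of the top of the pile. Two placards of the same size already lie in the holder: noses at holder x = +80 mm, 1 mm before their own end stop, tails at x = -70 mm, top of the pile at z = 46 mm.
- press_hinge (a point): holder, hinge pin of the polished, slippery steel arm (holder x = +105, z = 64 mm). The brass-weighted arm reaches towards the mouth; its heel rests on the pile at holder x = +10 mm, and from the heel a 46 mm wide lip slopes up to a front edge at x = -36 mm, 20 mm above the pile: a placard slid in along the pile lifts the arm.
- press_arm (a joint): angle of the weighted arm, rad: 0 = heel resting on the two-placard pile, grows as it lifts, about 0.08 with one more 8 mm placard under the heel (95 mm from the hinge). Weight only, about 2 to 4 N at the heel; falls back by itself.
- back_gauge (a joint): how far the orange back gauge has been pushed back (along holder +x), m: 0 at the start, at most 0.030; it is braked, gives at about 6 N and stays where it is left. The gauge stands above the pile, 44 mm wide, z = 47 to 58 mm, mostly hidden by the arm; its face starts somewhere from holder x = +60 to +85 mm, set anew each time, not told.
- pile_top_center (a point): centre (half-way up) of the upper placard of the pile in the holder (red band), same size; axes as the blue one
- pile_low_center (a point): centre (half-way up) of the lower placard of the pile in the holder (green band), same size
- yellow_placard_center (a point): centre (half-way up) of the yellow-banded placard, same size, lying on the counter; to be left alone
- scent_globe: green glass scent globe on a foot, 94 mm diameter, 110 mm high, origin under its centre; leave alone
- coin_bowl: brown bakelite coin bowl, 110 mm diameter, 45 mm high, origin under its centre; leave alone
- hood_ornament: chrome hood ornament on a round foot, about 110 mm long, 85 mm high, origin under its foot; leave alone
- tire_gauge: brass tire gauge, 135 mm long, 38 mm wide dial at its +x end, 15 mm high, origin underneath near its middle; leave alone
- pen_cup: dark steel cup, 76 mm diameter, 95 mm high, origin under its centre; leave alone
There are look-alikes about, which are no part of the job. Leave any purple look-alike of the part that bears placard_center alone.

How it is judged:
By the outcome, as a careful person would: the job done as asked, in the order asked, and still so for the second after the job is handed in, with the robot touching nothing.
It also fails if it takes over 70 s, if anything falls off the work surface, if the arm or the gripper's body presses on something with over 40 N, if the wrist force passes 120 N, or if a joint passes its speed limit or range.

## Working session

There is one attempt and no reset: what is moved stays moved. The work goes in short steps, each a Python script; the robot and the scene stay as the last script left them, time stands still between calls to the robot, and variables do not carry over. Pictures are saved under pics/ and viewed, at most 10 in all, crops included, and the job is handed in when it is done.

```bash
ls; mkdir -p pics; cat > shot.py <<'E'
from rig import bot
import cv2,pickle
for n in ("scene","top"):
    s=bot.snapshot(n); cv2.imwrite(f"pics/{n}0.png",s["color"]); pickle.dump(s,open(f"{n}0.pkl","wb"))
    print(n,s["fx"],s["fy"],s["cx"],s["cy"],s["dist"],s["view"])
    for q in ("placard_center","holder","yellow_placard_center","scent_globe","coin_bowl","hood_ornament","tire_gauge","pen_cup","press_arm","back_gauge","pile_top_center"):
        print(q,[(round(d["conf"],2),d["extent"]) for d in bot.cut_out(q,s)])
print(bot.read_clock(),bot.read_orientation())
E
python3 shot.py
```

```text
pics
scene 575.89550286104 575.89550286104 327.2735060907941 243.60135567528081 [-0.00310171  0.          0.          0.          0.        ] [[-0.01654536  0.99984416 -0.00615647 -0.00757712]
 [ 0.78442949  0.00916216 -0.62015032 -0.39017573]
 [-0.61999727 -0.01508993 -0.78445884  1.86605325]
 [ 0.          0.          0.          1.        ]]
placard_center [(0.8, [403.6, 178.0, 55.1, 28.7]), (0.64, [272.6, 193.0, 36.0, 45.0]), (0.59, [335.6, 211.6, 56.9, 31.3])]
holder [(0.89, [276.2, 248.6, 55.8, 82.3])]
yellow_placard_center [(0.77, [205.4, 215.7, 33.3, 48.0])]
scent_globe [(0.6, [416.0, 286.8, 35.8, 43.6]), (0.5, [205.4, 217.1, 32.8, 48.7])]
coin_bowl [(0.85, [183.7, 286.9, 43.8, 43.5])]
hood_ornament [(0.88, [478.6, 262.1, 32.8, 43.9]), (0.5, [275.0, 249.8, 55.1, 81.8])]
tire_gauge [(0.7, [145.2, 234.2, 21.8, 41.3]), (0.67, [279.1, 248.4, 50.7, 85.8])]
pen_cup [(0.75, [489.4, 214.9, 34.0, 43.6]), (0.58, [420.2, 222.3, 29.5, 51.7])]
press_arm [(0.83, [288.7, 257.4, 33.7, 56.1])]
back_gauge [(0.36, [207.8, 217.6, 32.4, 47.3])]
pile_top_center [(0.79, [280.8, 251.8, 37.8, 53.5]),
[... 469 characters left out ...]
0.78, [149.4, 315.3, 68.3, 58.3]), (0.68, [237.5, 268.4, 71.1, 35.8]), (0.63, [313.5, 140.6, 57.5, 99.9])]
holder [(0.91, [312.9, 143.7, 57.8, 96.0])]
yellow_placard_center [(0.8, [419.7, 231.9, 48.0, 73.6])]
scent_globe [(0.8, [187.0, 134.2, 39.3, 44.0]), (0.17, [87.4, 227.5, 47.2, 35.3])]
coin_bowl [(0.6, [422.6, 146.7, 45.3, 41.3])]
hood_ornament [(0.63, [121.6, 167.8, 36.2, 43.3])]
tire_gauge [(0.84, [500.2, 227.7, 30.8, 48.7]), (0.69, [170.0, 224.5, 45.3, 66.9])]
pen_cup [(0.86, [84.9, 226.1, 50.7, 36.5])]
press_arm [(0.76, [320.3, 147.7, 41.9, 65.5])]
back_gauge []
pile_top_center [(0.65, [325.6, 169.7, 39.8, 62.2])]
1.2 [-1.49758942e-05  2.00540469e-01  9.79685417e-01 -6.93164309e-05]
```

```bash
python3 -c "
import cv2
a=cv2.imread('pics/top0.png')[120:400,70:550]; cv2.imwrite('pics/top0c.png',cv2.resize(a,(800,467),interpolation=cv2.INTER_CUBIC))
a=cv2.imread('pics/scene0.png')[160:340,130:540]; cv2.imwrite('pics/scene0c.png',cv2.resize(a,(800,351),interpolation=cv2.INTER_CUBIC))"
```

```text
(no output)
```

View pics/top0c.png

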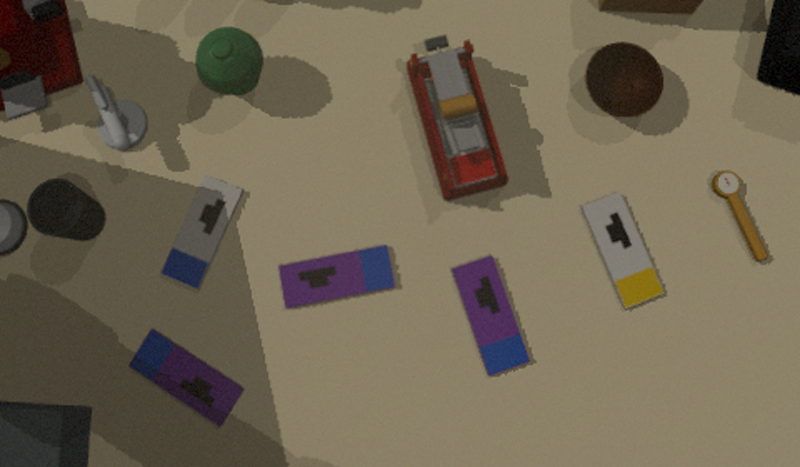

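View pics/scene0c.png

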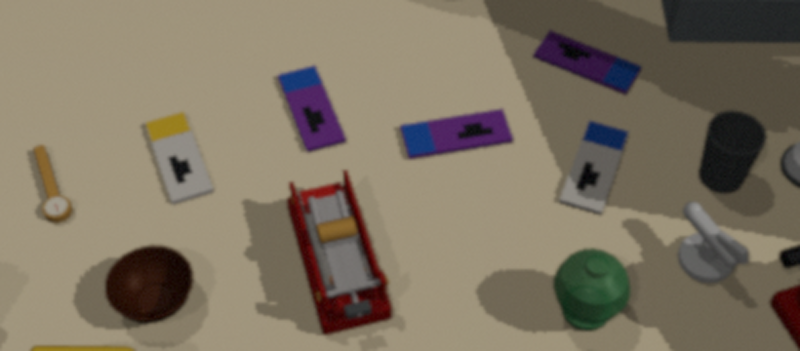

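The top view shows four things that could be the placard. The white plate with the blue band is at full-frame pixel (192,259). The three purple look-alikes are at (267,286), (365,309) and (182,346), and the yellow-banded white plate is at (443,269). I choose (192,259). In the scene view it is at about (435,246)·crop, which is (431,192) full-frame...

Next I'll fit poses in both views and check the choice in a close crop.

```bash
cat > geo.py <<'E'
import numpy as np,cv2,pickle
from scipy.optimize import minimize
def proj(s,P):
    V=np.asarray(s["view"]); K=np.array([[s["fx"],0,s["cx"]],[0,s["fy"],s["cy"]],[0,0,1.]])
    return cv2.projectPoints(np.asarray(P,float).reshape(-1,1,3),cv2.Rodrigues(V[:3,:3])[0],V[:3,3],K,np.asarray(s["dist"],float))[0][:,0]
def pts(p,L):  # pose x,y,z,yaw
    c,s_=np.cos(p[3]),np.sin(p[3]); L=np.asarray(L,float)
    return L@np.array([[c,-s_,0],[s_,c,0],[0,0,1]]).T+np.array(p[:3])
def box(x0,x1,y0,y1,z0,z1): return [[x,y,z] for x in(x0,x1) for y in(y0,y1) for z in(z0,z1)]
PL=[box(-.075,.075,-.029,.029,-.004,.004)]
HO=[box(-.078,.125,-.045,.045,0,.03),box(-.075,.09,.033,.045,0,.062),box(-.075,.09,-.045,-.033,0,.062)]
S=4
def sil(s,p,boxes):
    m=np.zeros((480*S,640*S),np.uint8)
    for b in boxes:
        h=cv2.convexHull((proj(s,pts(p,b))*S+S/2-.5).astype(np.float32)).round().astype(np.int32)
        cv2.fillConvexPoly(m,h,1)
    return m
def fit(views,p0,boxes):
    big=[(s,cv2.resize(m.astype(np.float32),(640*S,480*S),interpolation=cv2.INTER_LINEAR)>.5) for s,m in views]
    def cost(p):
        c=0
        for s,m in big:
            r=sil(s,p,boxes)>0; c+=1-(r&m).sum()/(r|m).sum()
        return c
    sx=np.vstack([p0]+[np.array(p0)+d for d in np.diag([.008,.008,.008,.08])])
    r=minimize(cost,p0,method="Nelder-Mead",options=dict(initial_simplex=sx,xatol=1e-4,fatol=1e-4,maxiter=250))
    return r.x,r.fun
def ray(s,u,v,z):
    V=np.asarray(s["view"]);K=np.array([[s["fx"],0,s["cx"]],[0,s["fy"],s["cy"]],[0,0,1.]])
    n=cv2.undistortPoints(np.array([[[u,v]]],float),K,np.asarray(s["dist"],float))[0,0]
    d=V[:3,:3].T@np.array([n[0],n[1],1]);o=-V[:3,:3].T@V[:3,3]
    return o+d*(z-o[2])/d[2]
E
cat > m.py <<'E'
from rig import bot
from geo import *
st,ss=bot.snapshot("top"),bot.snapshot("scene")
def pick(q,s,u,v):
    l=[d for d in bot.cut_out(q,s)]
    return min(l,key=lambda d:np.hypot(d["extent"][0]+d["extent"][2]/2-u,d["extent"][1]+d["extent"][3]/2-v))["mask"]
p0=ray(st,192,261,.004)
P,f=fit([(st,pick("placard_center",st,192,261)),(ss,pick("placard_center",ss,431,192))],[p0[0],p0[1],.004,-.42],PL)
print("placard",P.round(4),f, ray(ss,431,192,.004))
h0=ray(st,341,192,.03); 
H,f=fit([(st,pick("holder",st,341,192)),(ss,pick("holder",ss,304,290))],[h0[0],h0[1],0,.24],HO); print("holder",H.round(4),f)
for nm,p,q,bx in(("y",(443,269),(222,240),PL),):
    y0=ray(st,*p,.004);Y,f=fit([(st,pick("yellow_placard_center",st,*p)),(ss,pick("yellow_placard_center",ss,*q))],[y0[0],y0[1],.004,.36],bx);print("yellow",Y.round(4),f)
pickle.dump((P,H),open("pose.pkl","wb"))
out=[]
for s,c in((st,(192,261)),(ss,(431,192)),(st,(341,192)),(ss,(304,290))):
    k=5; p,bx=(P,PL) if c[0] in(192,431) else (H,HO)
    x0,y0=c[0]-39,c[1]-59 
    im=cv2.resize(s["color"][y0:y0+118,x0:x0+79],None,fx=k,fy=k,interpolation=cv2.INTER_CUBIC)
    im=cv2.convertScaleAbs(im,alpha=1.5)
    for b in bx:
        h=cv2.convexHull(((proj(s,pts(p,b))-[x0,y0]+.5)*k-.5).astype(np.float32)).round().astype(np.int32); cv2.polylines(im,[h],True,(0,255,0),1)
    out.append(im)
cv2.imwrite("pics/fit1.png",cv2.resize(np.hstack(out),(800,299),interpolation=cv2.INTER_AREA))
big=np.hstack(out); print(big.shape)
cv2.imwrite("pics/fit1a.png",big[:,:790]);cv2.imwrite("pics/fit1b.png",big[:,790:])
E
python3 m.py
```

```text
placard [ 0.5022  0.3043  0.0084 -0.3743] 1.0496062992125985 [0.30632121 0.31323433 0.004     ]
holder [ 0.6419 -0.0467 -0.009   0.2803] 0.49107073316721894
yellow [ 0.4915 -0.2711  0.0049  0.3864] 0.11112136874412715
(590, 1580, 3)
```

```bash
sed -i 's/431,192/434,246/g; s/in(192,431)/in(192,434)/' m.py
python3 - <<'E'
s=open('m.py').read()
a=s.index("def pick");b=s.index("p0=ray")
s=s[:a]+'''def pick(q,s,u,v):
    l=[d for k in {q,"placard_center","yellow_placard_center","pile_top_center","pen_cup"} if "placard" in q or k==q for d in bot.cut_out(k,s)]
    d=min(l,key=lambda d:np.hypot(d["extent"][0]+d["extent"][2]/2-u,d["extent"][1]+d["extent"][3]/2-v));print(q,d["conf"],d["extent"])
    return d["mask"]
'''+s[b:]
open('m.py','w').write(s)
E
python3 m.py
```

```text
placard_center 0.7 [168.7, 223.6, 48.5, 70.1]
placard_center 0.6 [418.6, 224.6, 32.2, 49.0]
placard [ 0.5024  0.3048  0.0062 -0.3674] 0.10198031934425422 [0.50523601 0.30238216 0.004     ]
holder 0.85 [312.5, 141.6, 60.1, 101.1]
holder 0.62 [276.9, 246.1, 53.7, 86.1]
holder [ 0.6419 -0.0468 -0.0077  0.2769] 0.4568005460438639
yellow_placard_center 0.41 [419.1, 235.7, 46.1, 69.0]
yellow_placard_center 0.85 [207.5, 216.8, 33.2, 48.4]
yellow [ 0.4914 -0.2709  0.0045  0.4116] 0.12075153601395583
(590, 1580, 3)
```

View pics/fit1a.png

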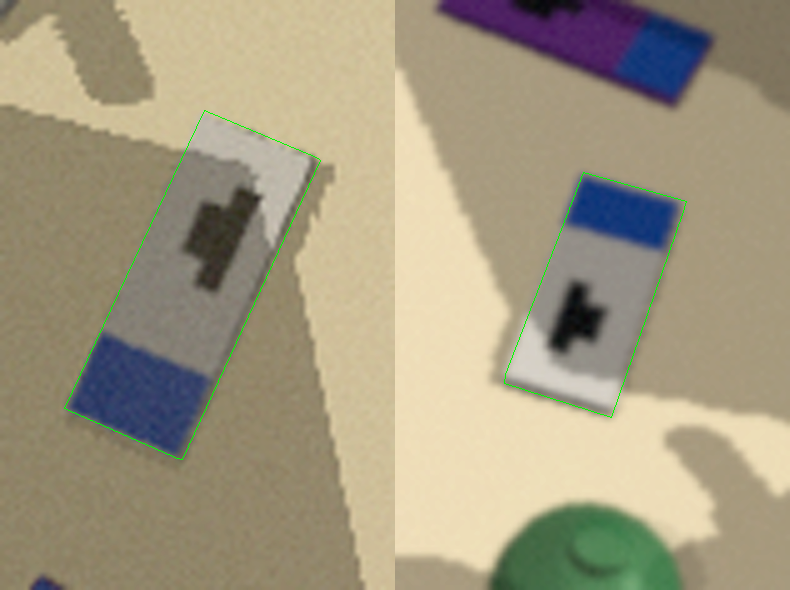

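View pics/fit1b.png

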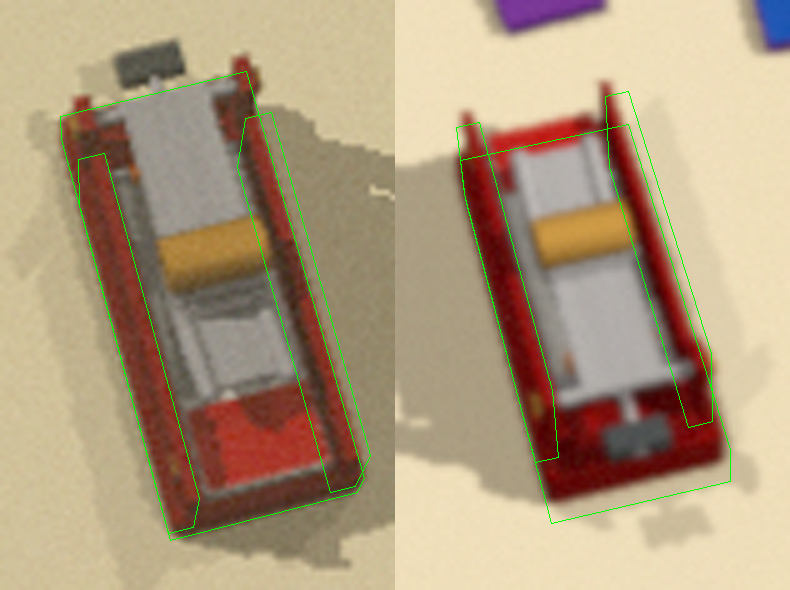

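The overlay confirms the choice: a white plate with a blue band and its nose up-right, and the outline fits. The holder silhouette fit is poor, so I'll refit it from corner pixels read off this crop.

```bash
cat > h.py <<'E'
from geo import *
from scipy.optimize import least_squares
st,ss=[pickle.load(open(f"{n}0.pkl","rb")) for n in("top","scene")]
T=[((205,488),(-.07,.029,.046)),((328,455),(-.07,-.029,.046)),((172,538),(-.078,.045,0)),((360,487),(-.078,-.045,0))]
C=[((72,113),(-.075,-.039,.062)),((210,83),(-.075,.039,.062)),((160,500),(.125,-.045,0)),((327,458),(.125,.045,0))]
def px(c,o): return (np.array(c)+.5)/5-.5+o
def res(p,full=False):
    r=[proj(st,pts(p,[l]))[0]-px(c,(302,133)) for c,l in T]+[proj(ss,pts(p,[l]))[0]-px(c,(265,231)) for c,l in C]
    return np.array(r) if full else np.ravel(r)
r=least_squares(res,[.64,-.047,0,.28],loss="soft_l1",x_scale=[.01,.01,.01,.1]); print(r.x.round(4)); print(res(r.x,True).round(2))
H=r.x; P,_=pickle.load(open("pose.pkl","rb")); pickle.dump((P,H),open("pose.pkl","wb"))
out=[]
for s,c in((st,(341,192)),(ss,(304,290))):
    k=5;x0,y0=c[0]-39,c[1]-59
    im=cv2.convertScaleAbs(cv2.resize(s["color"][y0:y0+118,x0:x0+79],None,fx=k,fy=k,interpolation=cv2.INTER_CUBIC),alpha=1.6)
    for b,col in zip(HO+[box(-.07,.08,-.029,.029,.046,.046)],((0,255,0),(255,255,0),(255,0,255),(255,255,255))):
        h=cv2.convexHull(((proj(s,pts(H,b))-[x0,y0]+.5)*k-.5).astype(np.float32)).round().astype(np.int32); cv2.polylines(im,[h],True,col,1)
    out.append(im)
cv2.imwrite("pics/fit2.png",np.hstack(out))
E
python3 h.py
```

```text
[ 0.6408 -0.0466  0.0047  0.2887]
[[ 0.13  0.32]
 [ 0.91  0.21]
 [ 0.02 -0.16]
 [ 0.17  0.02]
 [-0.36 -0.71]
 [ 1.92 -1.35]
 [-0.36  1.69]
 [ 2.26  1.22]]
```

View pics/fit2.png

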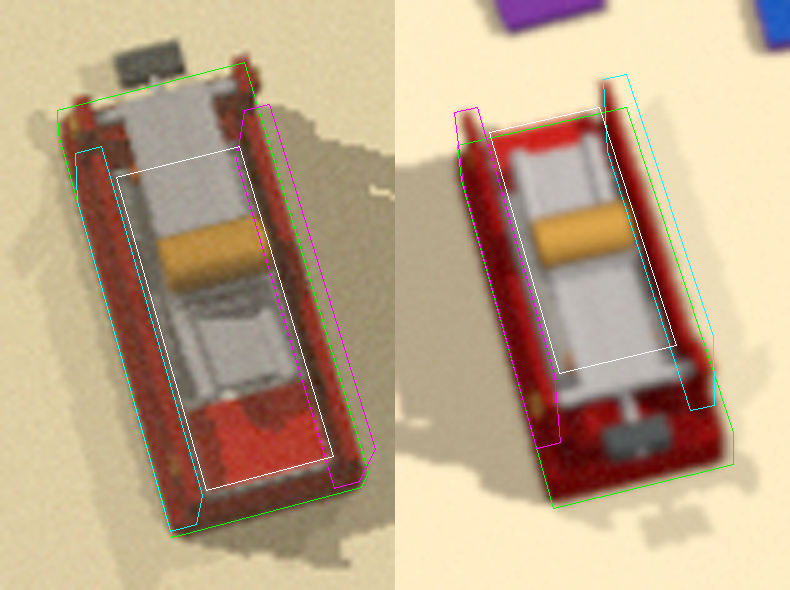

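```bash
cat > h2.py <<'E'
import geo; from geo import *
st,ss=[pickle.load(open(f"{n}0.pkl","rb")) for n in("top","scene")]
src=open("h.py").read().replace(".039,.062",".036,.062").split("out=[]")[0]
exec(src)
TH=.006
HO2=[box(-.078,.125,-.045,.045,0,.03),box(-.075,.09,.033,.033+TH,0,.062),box(-.075,.09,-.033-TH,-.033,0,.062)]
# red silhouette, hull-filled, compared only for local x in [-.09,.085] (hinge posts left out)
views=[]
for s,c in((st,(341,192)),(ss,(304,290))):
    b,g,r_=[x.astype(float) for x in cv2.split(cv2.resize(s["color"],None,fx=S,fy=S,interpolation=cv2.INTER_LINEAR))]
    m=(r_>1.7*g)&(r_>1.7*b)&(r_>25)
    n,lab,stt,_=cv2.connectedComponentsWithStats(m.astype(np.uint8))
    w=np.zeros_like(m); w[(c[1]-59)*S:(c[1]+59)*S,(c[0]-39)*S:(c[0]+39)*S]=1; m&=w
    views.append((s,m)); print(m.sum())
def gate(p):
    out=[]
    for s,_ in views:
        h=cv2.convexHull((proj(s,pts(p,box(-.1,.085,-.07,.07,0,.062)))*S).astype(np.float32)).astype(np.int32)
        w=np.zeros((480*S,640*S),np.uint8); cv2.fillConvexPoly(w,h,1); out.append(w>0)
    return out
def red_filled(m):   # row-wise fill between outermost reds
    f=np.maximum.accumulate(m,1)&np.maximum.accumulate(m[:,::-1],1)[:,::-1]; return f
def cost(p,g,z=None):
    c=0
    q=list(p) if len(p)==4 else [p[0],p[1],0,p[2]]
    for (s,m),w in zip(views,g):
        a=red_filled(sil(s,q,HO2)>0)&w; b_=red_filled(m)&w; c+=1-(a&b_).sum()/(a|b_).sum()
    return c
for p in(H,[H[0],H[1],H[3]]):
    p=np.array(p); g=gate(H); d=np.diag([.006,.006,.006,.05] if len(p)==4 else [.006,.006,.05])
    r=minimize(cost,p,args=(g,),method="Nelder-Mead",options=dict(initial_simplex=np.vstack([p,p+d]),xatol=1e-4,fatol=1e-4,maxiter=200)); print(r.x.round(4),round(r.fun,3))
E
python3 h2.py
```

```text
[ 0.6408 -0.0469  0.0046  0.2897]
[[ 0.28  0.32]
 [ 1.05  0.18]
 [ 0.17 -0.15]
 [ 0.3  -0.01]
 [ 0.68 -0.91]
 [ 0.65 -1.06]
 [-0.41  1.74]
 [ 2.2   1.23]]
21058
19930
[ 0.646  -0.0462  0.0014  0.2783] 0.092
[ 0.646  -0.0471  0.2843] 0.096
```

```bash
cat > hp.py <<'E'
import numpy as np
from scipy.spatial.transform import Rotation as R
P=np.array([.5024,.3048,-.367]); H=np.array([.643,-.047,.284])
def q(psi):
    c,s=np.cos(psi),np.sin(psi)
    x,y,z,w=R.from_matrix(np.array([[-c,-s,0],[-s,c,0],[0,0,-1]])).as_quat()
    return [w,x,y,z]
def loc(F,x,y,z):
    c,s=np.cos(F[2]),np.sin(F[2]); return [F[0]+c*x-s*y,F[1]+s*x+c*y,z]
def inv(F,p):
    d=np.array(p[:2])-F[:2];c,s=np.cos(F[2]),np.sin(F[2]); return np.array([c*d[0]+s*d[1],-s*d[0]+c*d[1],p[2]])
E
python3 - <<'E'
from rig import bot
from hp import *
for F,x,z in((P,-.063,.1),(P,-.063,-.01),(H,-.238,.16),(H,-.238,.04),(H,-.09,.04),(H,-.07,.048)):
    print(x,z,None if (j:=bot.inverse_kinematics(loc(F,x,0,z),q(F[2]))) is None else np.round(j,2))
bot.set_gripper(.8)
bot.move_to(loc(P,-.063,0,.08),q(P[2]))
print(bot.movel(loc(P,-.063,0,.02),max_speed=.1,guard=8),bot.read_clock())
g=bot.movel(loc(P,-.063,0,-.012),max_speed=.02,guard=4)
p=bot.read_ee_pos(); print(g,p,bot.read_ft_force(),bot.read_width(),bot.read_clock())
E
```

```text
-0.063 0.1 [-0.66  0.86 -0.07  1.71  0.1   0.57  0.42]
-0.063 -0.01 [-0.67  1.05 -0.05  1.74  0.13  0.35  0.39]
-0.238 0.16 [ 0.45  0.66 -0.43  2.07  0.54  0.52  1.47]
-0.238 0.04 [ 0.24  0.89 -0.09  2.17  0.73  0.11  1.31]
-0.09 0.04 [ 0.29  1.   -0.43  1.7   0.67  0.6   1.32]
-0.07 0.048 [ 0.28  1.   -0.44  1.62  0.62  0.66  1.37]
False 4.925
True [ 0.44358603  0.32740051 -0.00717863] [-0.58695079 -0.42218537  8.95572103] 0.8031953661218431 6.15
```

```bash
python3 - <<'E'
from rig import bot
from hp import *
import cv2
bot.movel(loc(P,-.063,0,-.0045),max_speed=.05)
bot.set_gripper(0.0,50)
p=bot.read_ee_pos(); print(p,bot.read_width(),bot.read_grip_force(),bot.read_ft_force())
bot.movel([p[0],p[1],.16],max_speed=.12)
print(bot.read_width(),bot.read_ft_force())
bot.move_to(loc(H,-.24,0,.16),q(H[2]))
print(bot.read_width(),inv(H,bot.read_ee_pos()),bot.read_clock())
bot.movel(loc(H,-.238,0,.055),max_speed=.12)
print(inv(H,bot.read_ee_pos()),bot.read_clock())
a,b=bot.snapshot("top"),bot.snapshot("scene")
a=a["color"][120:320,240:440];b=b["color"][150:350,210:410]
cv2.imwrite("pics/pre.png",np.hstack([cv2.resize(cv2.convertScaleAbs(i,alpha=1.4),(400,400),interpolation=cv2.INTER_CUBIC) for i in(a,b)]))
E
```

```text
[ 0.44367142  0.32743251 -0.0041231 ] 0.6602883793404826 57.87322478445276 [-1.41948915 -1.80605162 11.82374106]
0.6610679250103034 [-0.43796086 -0.07846409 -1.94536744]
0.6600617496303497 [-0.23934643  0.00056285  0.15999034] 9.825
[-2.37809149e-01  3.52849831e-06  5.53994229e-02] 10.85
```

View pics/pre.png

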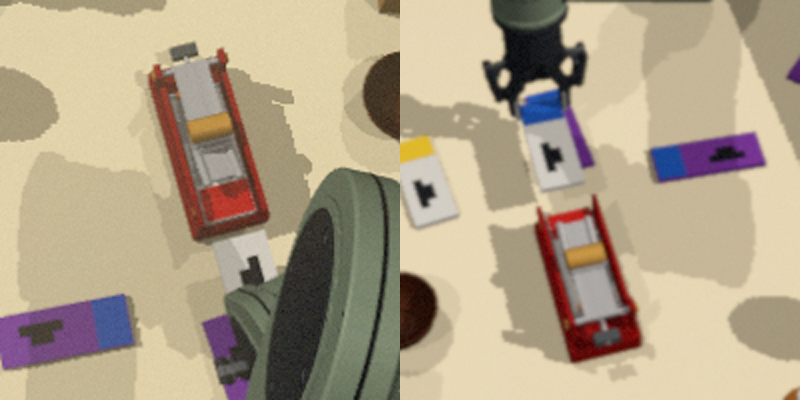

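The placard is level in the grip with its nose in front of the mouth. The scene half shows the nose corners at (540,188) and (583,181), and the cheek ends at about (540,207) and (597,200). I'll check lateral alignment more closely with overlays.

```bash
cat > ov.py <<'E'
from rig import bot
from hp import *
import sys; from geo import *
st,ss=bot.snapshot("top"),bot.snapshot("scene")
l=inv(H,bot.read_ee_pos()); zb=l[2]+.0041
PB=box(l[0]-.012,l[0]+.138,l[1]-.029,l[1]+.029,zb,zb+.008)
H4=[H[0],H[1],0,H[2]]
TH=.006
M=[box(-.078,.125,-.045,.045,0,.03),box(-.075,.09,.033,.033+TH,.0,.062),box(-.075,.09,-.033-TH,-.033,.0,.062),PB]
out=[]
for s,c in((st,(345,240)),(ss,(288,235))):
    k=6;x0,y0=c[0]-33,c[1]-45
    im=cv2.convertScaleAbs(cv2.resize(s["color"][y0:y0+90,x0:x0+66],None,fx=k,fy=k,interpolation=cv2.INTER_CUBIC),alpha=1.4)
    for b,col in zip(M,((0,255,0),(255,255,0),(255,0,255),(0,0,255))):
        h=cv2.convexHull(((proj(s,pts(H4,b))-[x0,y0]+.5)*k-.5).astype(np.float32)).round().astype(np.int32); cv2.polylines(im,[h],True,col,1)
    out.append(im)
cv2.imwrite(sys.argv[1],np.hstack(out))
E
python3 ov.py pics/pre2.png
```

```text
(no output)
```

View pics/pre2.png

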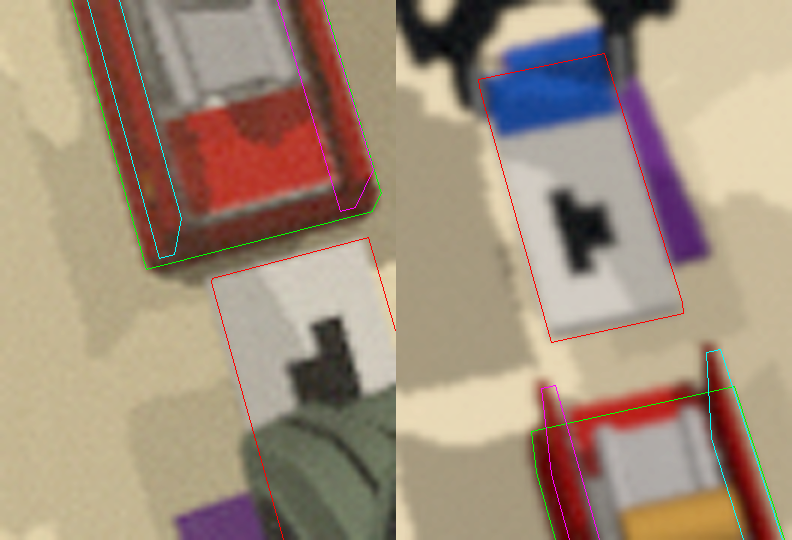

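The overlay shows the held placard (red outline) matching in both views. The cheek ends are at (545,388) and (708,350), within about 1–2 mm of the model. I'll shift 0.7 mm toward −y and go in under guard.

```bash
sed -i 's/^H=.*//; s/; H=np.array.*/; H=np.array([.643,-.047,.284]); H[:2]+=-.0007*np.array([-np.sin(.284),np.cos(.284)])/' hp.py
python3 - <<'E'
from rig import bot
from hp import *
def rep(t): 
    f=np.array(bot.read_ft_force()); d=inv([0,0,H[2]],f); print(t,inv(H,bot.read_ee_pos()).round(4),"F",d.round(1),"w",round(bot.read_width(),3),bot.read_clock())
z=.0449
bot.movel(loc(H,-.238,0,z),q(H[2]),max_speed=.05); rep("low")
print(bot.movel(loc(H,-.19,0,z),max_speed=.06,guard=6)); rep("in mouth")
for x in (-.165,-.14,-.115,-.092):
    g=bot.movel(loc(H,x,0,z),max_speed=.05,guard=15); rep(x)
    if g: print("GUARD"); break
E
```

```text
low [-2.381e-01  1.000e-04  4.470e-02] F [ 0.6 -0.6 -0.3] w 0.665 11.4
False
in mouth [-0.1904 -0.      0.0449] F [-0.9  0.4 -0.1] w 0.662 12.35
-0.165 [-0.1652 -0.      0.0448] F [-0.3  0.3 -0.7] w 0.66 13.0
-0.14 [-1.396e-01  1.000e-04  4.490e-02] F [ 0.4  0.1 -2.1] w 0.659 13.65
-0.115 [-1.347e-01 -1.000e-04  4.430e-02] F [ 0.2  0.6 -1.9] w 0.655 13.9417
GUARD
```

```bash
python3 - <<'E'
from rig import bot
from hp import *
print(inv(H,bot.read_ee_pos()).round(4),inv([0,0,H[2]],bot.read_ft_force()).round(1),np.round(bot.read_ft_torque(),2),bot.read_grip_force())
E
python3 ov.py pics/in1.png
```

```text
[-1.347e-01 -1.000e-04  4.430e-02] [ 0.2  0.6 -1.9] [-0.04 -0.06  0.05] 53.53008449077606
```

View pics/in1.png

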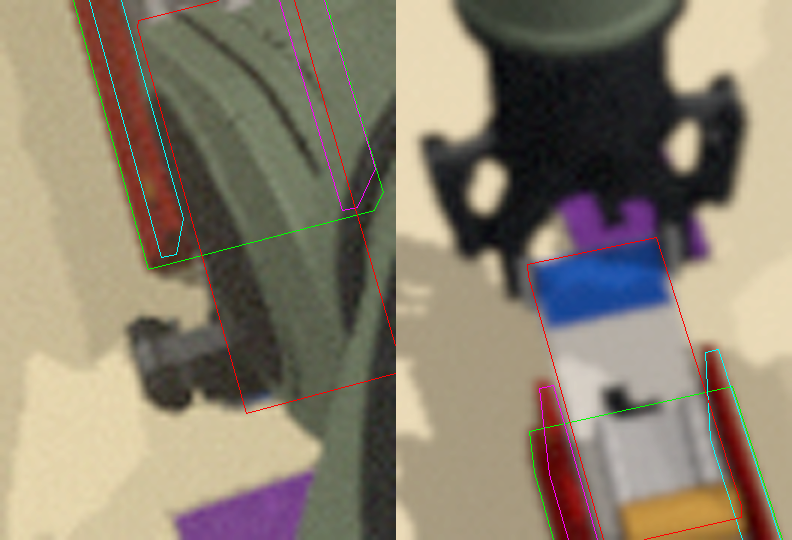

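The placard is under the lip, centred between the cheek ends (552,388) and (705,350), and has not slipped in the grip. The forces are small. I'll continue slowly in short steps.

```bash
python3 - <<'E'
from rig import bot
from hp import *
def rep(t): 
    d=inv([0,0,H[2]],bot.read_ft_force()); print(t,inv(H,bot.read_ee_pos()).round(4),"F",d.round(1),"w",round(bot.read_width(),3),bot.read_clock())
z=.0443
for x in (-.130,-.125,-.118,-.105,-.092):
    g=bot.movel(loc(H,x,0,z),max_speed=.025,guard=18); rep((x,g))
    if g: break
E
```

```text
(-0.13, False) [-1.303e-01 -1.000e-04  4.430e-02] F [-2.   0.1 -1.5] w 0.655 14.4167
(-0.125, False) [-0.1244  0.      0.0444] F [ 1.2 -0.1 -1.9] w 0.658 14.7667
(-0.118, False) [-1.174e-01  1.000e-04  4.440e-02] F [ 2.3 -0.3 -2.5] w 0.658 15.2
(-0.105, False) [-1.045e-01  1.000e-04  4.440e-02] F [ 2.7 -0.3 -2.1] w 0.657 15.8667
(-0.092, False) [-0.0915  0.0001  0.0444] F [ 2.2  0.1 -2.8] w 0.661 16.5333
```

```bash
cat > rep.py <<'E'
from rig import bot
from hp import *
def fx(): return inv([0,0,H[2]],bot.read_ft_force())
def rep(t): print(t,inv(H,bot.read_ee_pos()).round(4),"F",fx().round(1),bot.read_clock())
E
python3 - <<'E'
from rep import *
print(bot.movel(loc(H,-.0915,0,.0420),max_speed=.02,guard=5)); rep("down")
bot.set_gripper(.86); rep("open")
bot.movel(loc(H,-.0915,0,.11),max_speed=.12); rep("up")
bot.movel(loc(H,-.145,0,.11),max_speed=.15)
bot.set_gripper(0.0,40)
bot.movel(loc(H,-.145,0,.0485),q(H[2]),max_speed=.1); rep("behind")
import cv2
a,b=bot.snapshot("top"),bot.snapshot("scene")
a=a["color"][160:260,290:390];b=b["color"][180:280,240:340]
cv2.imwrite("pics/rel.png",np.hstack([cv2.resize(cv2.convertScaleAbs(i,alpha=1.4),(400,400),interpolation=cv2.INTER_CUBIC) for i in(a,b)]))
E
```

```text
False
down [-0.0914  0.      0.042 ] F [ 0.8 -0.1 -0.8] 16.8
open [-0.0914 -0.      0.042 ] F [-0.5 -1.4  0.7] 17.1167
up [-0.0918  0.      0.1095] F [ 0.1  1.2 -0.2] 17.8333
behind [-1.448e-01 -1.000e-04  4.890e-02] F [0.6 0.3 0.7] 19.7917
```

View pics/rel.png

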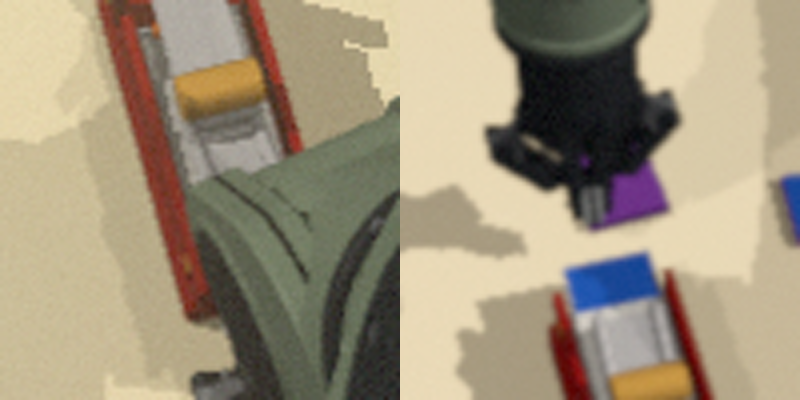

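The placard is released and lies flat under the arm, with its blue band at the mouth around (610,285). The shut fingers are behind the tail at (593,210). Now I push by feel.

```bash
python3 - <<'E'
from rep import *
bot.movel(loc(H,-.121,0,.0485),max_speed=.05)
b0=fx(); print("bias",b0.round(1))
x=-.121; log=[]; hi=0
while x<-.070:
    x+=.001
    bot.movel(loc(H,x,0,.0485),max_speed=.012)
    f=fx()[0]; log.append((round(x*1e3),round(inv(H,bot.read_ee_pos())[0]*1e3,1),round(f,1)))
    hi=hi+1 if f<-4.5 else 0
    if hi>=2: break
print(log); rep("end")
E
```

```text
bias [-0.3 -0.3  1.1]
[(-120, np.float64(-120.1), np.float64(0.4)), (-119, np.float64(-119.0), np.float64(0.3)), (-118, np.float64(-118.0), np.float64(-0.6)), (-117, np.float64(-116.9), np.float64(0.8)), (-116, np.float64(-115.9), np.float64(-0.2)), (-115, np.float64(-114.9), np.float64(-0.1)), (-114, np.float64(-114.0), np.float64(0.6)), (-113, np.float64(-113.4), np.float64(-4.8)), (-112, np.float64(-112.4), np.float64(-5.1))]
end [-1.124e-01 -1.000e-04  4.840e-02] F [-5.1 -0.7  1.3] 22.775
```

```bash
cat > push.py <<'E'
from rep import *
x=-.112; log=[]; F=[]; hi=0
while x<-.072:
    x+=.001
    bot.movel(loc(H,x,0,.0485),max_speed=.012)
    f=fx()[0]; xx=inv(H,bot.read_ee_pos())[0]*1e3; log.append((round(float(xx),1),round(float(f),1)))
    base=np.median(F[-8:]) if len(F)>=3 else -5
    if f<base-3: hi+=1
    else: hi=0; F.append(f)
    if hi>=2 or f<-25: break
print(log); rep("end"); print("base",base)
E
python3 push.py
```

```text
[(-111.3, -4.4), (-110.2, -5.4), (-109.0, -4.3), (-107.9, -4.4), (-106.8, -3.6), (-105.9, -2.8), (-104.9, -3.4), (-103.9, -2.9), (-102.9, -3.4), (-101.9, -4.0), (-100.9, -3.1), (-99.9, -3.2), (-98.9, -3.0), (-97.9, -3.9), (-96.9, -2.7), (-95.9, -3.3), (-94.9, -3.0), (-93.9, -4.6), (-92.9, -2.6), (-91.9, -2.9), (-90.9, -3.2), (-89.9, -2.8), (-88.9, -2.4), (-87.9, -3.9), (-86.9, -3.4), (-86.7, -8.9), (-86.4, -11.9)]
end [-0.0864 -0.0002  0.0484] F [-11.9   0.7   5.8] 29.525
base -3.046465890758283
```

```bash
cat > push2.py <<'E'
from rep import *
x=-.085; log=[]
while x<-.078:
    xx=inv(H,bot.read_ee_pos())[0]
    if xx>=-.0820: break
    x+=min(.001,max(.0003,-.0818-xx))
    bot.movel(loc(H,x,0,.0485),max_speed=.012)
    f=fx(); xx=inv(H,bot.read_ee_pos())[0]*1e3; log.append((round(x*1e3,1),round(float(xx),1),f.round(1).tolist()))
    if f[0]<-22: break
print(*log,sep="\n"); rep("end")
E
python3 push2.py
```

```text
(-84.0, -85.7, [-13.0, -0.6, 6.2])
(-83.0, -84.7, [-14.8, -0.8, 7.0])
(-82.0, -83.8, [-14.5, -0.6, 6.9])
(-81.0, -82.8, [-15.5, -1.3, 6.8])
(np.float64(-80.0), -81.8, [-15.3, -0.9, 7.7])
end [-0.0818 -0.0004  0.0483] F [-15.3  -0.9   7.7] 30.775
```

```bash
python3 - <<'E'
from rep import *
bot.movel(loc(H,-.125,0,.0490),max_speed=.05); rep("back")
bot.movel(loc(H,-.14,0,.2),max_speed=.15)
bot.move_to([.226,.529,.231],q(-.404)); rep("home")
import cv2
from geo import *
a,b=bot.snapshot("top"),bot.snapshot("scene")
H4=[H[0],H[1],0,H[2]]
for s in(a,b): print(proj(s,pts(H4,[[-.071,y,.054] for y in(.029,-.029)])).round(1).tolist())
cv2.imwrite("pics/fin.png",np.hstack([cv2.resize(cv2.convertScaleAbs(i,alpha=1.4),(400,590),interpolation=cv2.INTER_CUBIC) for i in(a["color"][133:251,301:381],b["color"][225:343,264:344])]))
E
```

```text
back [-1.247e-01  1.000e-04  4.900e-02] F [-0.1  0.8  0.6] 31.825
home [-0.2382  0.6698  0.2309] F [0.  0.6 0. ] 35.3917
[[343.3, 229.5], [368.7, 222.9]]
[[305.0, 251.7], [282.8, 256.6]]
```

View pics/fin.png

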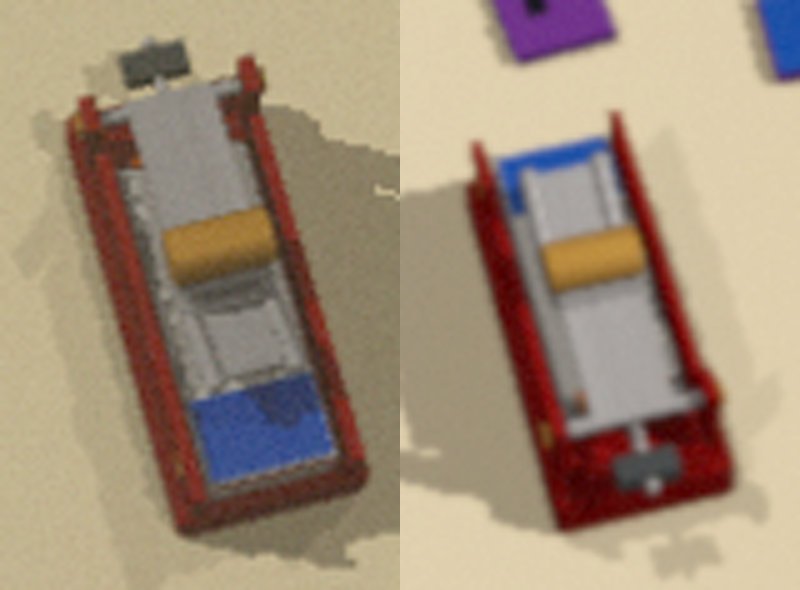

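The placard lies flat on the pile under the arm. Its blue band is at the mouth, around (265,430) in the left half and (550,165) in the right, and it is square between the cheeks. The arm is clear of everything.

```bash
python3 -c "
from rig import bot
print(bot.job_done())"
```

```text
the job is handed in; nothing more can be done
None
```

I handed in the job: the blue-banded placard lies flat on the pile under the weighted arm, band at the mouth, with the gauge nudged back about 5 mm by push travel after contact (the gauge itself was not seen), at about 35 s on the robot clock.

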